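# Pin the dispenser's portion wheel with its big port in the window

## Task

The topping dispenser is to be filled: stand the steel locking pin from its holder in the white guide block on the bridge, then turn the portion wheel by its upright handle, against its spring, until the sector with the single big round port shows in the window and the pin drops fully home into the wheel, so that the wheel stays there when you let go. Feel your way at the end and stop turning as soon as the pin has dropped, for pushing on would bend it; leave the beaker, the apple and the scoop where they are.

Things in the scene. Friction and masses are not known exactly. Their poses are not given: they have to be found in the camera images.
- dispenser: Topping dispenser, fixed to the counter: white drum 206 mm across on a black foot 244 mm across. Origin: centre of the underside, on the wheel's axis; z up; x runs from the axis along the steel bridge over the window to the pin guide. Wheel's upper face 68 mm above the counter. Bridge: a plate 84 mm wide from x -24 to +118 mm, upper face at 80 mm.
- window (a point): Centre of the window, an opening 47 mm (x) by 52 mm (y) in the bridge, at the bridge's upper face, 44 mm from the wheel's axis. Through it shows the wheel's inner part, with five sectors 72 degrees apart: one single round port 38 mm across, nine small holes, twice three medium holes, one slot.
- guide_mouth (a point): Centre of the upper mouth of the pin guide, 100 mm above the counter, 85 mm from the wheel's axis; z up, x as the dispenser's. Guide: white block 36 x 36 mm, 26 mm high, upright through hole 13.6 mm across, 6 mm clear of the wheel's face. Until the locking hole comes under it, a pin let into it stands by itself, upright on the wheel's face, its foot 32 mm below the mouth.
- lock_pin: Loose steel locking pin, 70 to 120 g. Origin: centre of its foot; z up along it. Shank 12 mm across, 44 mm long, foot tapered to 9 mm over the last 3 mm; then a collar 26 mm across, 4 mm thick; then a round grip 20 mm across, 32 mm high. It drops by its own weight. Home, the collar rests on the guide and the foot is 44 mm below the mouth, 12 mm inside the wheel.
- pin_holder: White holder block fixed to the counter, 60 x 90 x 30 mm, origin at the centre of its underside, with two holes 15 mm across, 25 mm deep, at y -22 mm (the pin stands here, its foot 5 mm above the counter) and y +22 mm (empty).
- portion_wheel (a joint): Wheel angle, rad, counterclockwise from above, 0 to 1.70; starts below 0.3. At 1.257 the big port is centred in the window. The only locking hole (14 mm wide) is in a clamped-on ring: it comes under the guide between 1.16 and 1.35, where exactly only the pin tells. Spring 0.36 Nm/rad to 0, friction 0.14 Nm; let go, it returns to 0.39. 7 N at the handle turn it; 20 N with the pin in bend the pin.
- beaker: Open steel beaker 80 mm across, 85 mm high; origin at the centre of its underside. Leave alone.
- apple: Green apple 74 mm across, 64 mm high; origin at the underside. Leave alone.
- scoop: Aluminium scoop, box 60 x 45 x 30 mm with a flat handle 80 mm long along its -x; origin at the centre of the box's underside. Leave alone.
- handle (a point): The wheel's upright black handle post, round, 18 mm across, 45 mm high, 82 mm from the axis. The point: centre of its lower end, on the wheel's face 68 mm above the counter; its top is at 113 mm. From above it is 123 degrees counterclockwise of the dispenser's x axis with the wheel at 0, and 195 degrees at 1.257.
Not all that is in view belongs to the job. What is shaped like the lock_pin but yellow is not meant.

How it is judged:
On the way, in this order (a step that is already met when the one before it is completed fails the run):
1. the pin stands in the guide on the wheel's face, the port not yet in the window (horizontal distance between lock_pin and guide_mouth below 0.005 m and z of lock_pin in the frame of guide_mouth below -0.025 m and value of joint portion_wheel below 1.08 rad), for 0.2 s.
2. the wheel is turned until the port shows in the window and the pin has dropped home (z of lock_pin in the frame of guide_mouth below -0.04 m and value of joint portion_wheel between 1.13 and 1.385 rad), for 0.2 s.
At the end, for the whole second after the job is handed in: The big port shows whole in the window (wheel between 1.13 and 1.385 rad) and the wheel is at rest, held by the pin, which is fully home in guide and wheel: its foot at least 40 mm below the guide's mouth, within 6 mm of the guide's axis, upright within 0.15 rad and at rest (all of step 2 and velocity of joint portion_wheel between -0.05 and 0.05 rad/s and horizontal distance between lock_pin and guide_mouth below 0.006 m and angle between lock_pin's own z axis and vertical below 0.15 rad and linear speed of lock_pin below 0.02 m/s); the robot touches nothing.
It fails at once if the pin is jammed or forced: more than 40 N in all on it from dispenser and wheel (contact force between lock_pin and dispenser above 40 N).
It fails at once if a bystander is moved more than 30 mm (distance of any of beaker, apple, scoop from where it was at the start of the episode above 0.03 m).
It also fails if it takes over 72 s, if anything falls off the work surface, if the arm or the gripper's body presses on something with over 40 N, if the wrist force passes 120 N, or if a joint passes its speed limit or range.

## Robot

A 7-joint arm with a two-finger parallel gripper is mounted at the origin on the work surface. World frame = base frame: x ahead of the robot, y to its left, z up, the work surface at z = 0. Lengths are in m, angles in rad, forces in N, time in s.
With the tool pointing down it reaches from about 0.4 to 0.75 m from the base axis. Payload 19.5 kg.
Tool frame: the origin (TCP) lies on the mounting face of the last link; the fingertips stand 173 mm ahead of it and the grasp point (between the pads) lies 155 mm ahead of it; z points along the fingers, y is the line along which they close (so a half turn about z gives the same grasp; the last joint's range is limited). The gripper opens to 85 mm and grips with 20 to 120 N. Pads are 22 mm wide; open, the fingers measure 114 mm over their backs; the gripper's body (76 mm by 85 mm) begins 54 mm behind the grasp point. The pads swing forward as they close: fully open they stand 13 mm farther back than shut.
Start: joints at [-1.19, 0.707, -0.028, 1.485, 0.022, 0.951, -0.075], TCP at [0.236, 0.524, 0.405] pointing down, gripper open.
Joint ranges: [-2.71, 2.71], [-0.32, 2.16], [-1.57, 1.52], [0, 2.45], [-1.46, 4.6], [0, 2.02], [-2.83, 2.83]. Speed limits (rad/s): [1.89, 1.89, 2.57, 2.57, 3.01, 3.01, 3.01].

## Interface

Orientations are given as a rotation vector (axis times angle).
In Python, from rig import status, optics, workorder gives the robot as it stands.
- The arm moves only by the tool arm_command, never from a script. Its argument "commands" is text: rows parted by semicolons, each of 6 numbers parted by spaces: the shift along the world's x, y, z in mm, then the turn, a rotation vector about the world's x, y, z in rad. In form: tx ty tz ax ay az; .... A call has 1 to 12 rows; each row is the pose to reach, as a shift and turn from the pose commanded when the call began; what a row does not reach only later rows make up. A row lasts 1/10 s, in which the tool goes at most 50 mm and 8.59 degrees, less where a joint would pass 70% of its speed; a pose out of reach is approached as far as the arm can. A call with a gripper value outside its range is refused whole. "hand" is the closure, from 0 (fully open) to 1 (shut), set as the call begins (left out, the last holds). The fingers move at their own pace and stop on an object; "newtons" is the grip in N (left out, the last holds). Time passes only in rows, so rows that repeat a pose let the fingers close. It gives the time, the measured TCP pose, the force, the opening and the grip force at its end, in the units of the state.
- status.sense(): the state, without advancing time (a new reading comes with each control period).
- optics.grab_frame(name): name is "scene" or "side" or "wrist"; returns (picture, depth): 480x640x3 uint8, blue, green, red; 480x640 float32, m along the optical axis (not along the pixel's ray), 0 where there is no reading.
- optics.calibration(name): a dict with "fx", "fy", "cx", "cy" (pixels), "R" (3x3) and "t" (3): a world point X has camera coordinates R X + t. Camera axes: x right, y down, z forward; pixel columns grow to the right and rows downward; lengths in m; the calibration is good to about 2 mm. A picture is of the moment at which its call begins: read the wrist's pose just before it. calibration takes no time and is no camera call; for the wrist camera it gives the pose at the moment of the call.
- workorder.job_done(): hands the job in; it is judged then, once.
The state is a dict: "time": time; "joints": joint angles; "dq": joint speeds; "joint_efforts": joint torques, N m; "position": TCP position; "ee_rot": TCP orientation; "ft_force": force on the tool from outside, world axes, zero at the start; "ft_torque": the same for the moment, N m; "opening": finger opening in m; "gripper_force": force on a finger pad.
Only numpy, scipy, OpenCV 4.12 (cv2) and the standard library are available. Lean on these libraries where they do the work, as an engineer would, in place of code of your own. Each camera call takes 0.05 s, during which the arm holds its last target. There are 200 camera calls.

## Working session

There is one attempt and no reset: what is moved stays moved. The work goes in short steps, Python scripts to look and compute and a tool call to move; the robot and the scene stay as the last step left them, time stands still between calls to the robot, and variables do not carry over. Pictures are saved under pics/ and viewed, at most 10 in all, crops included, and the job is handed in when it is done.

Besides the shell and the picture viewer there is one more tool, called after "Emit:" by a JSON object that holds its "op" and its "data", one argument or row to a line. arm_command: Moves the arm, as the interface text tells. Its arguments: {"type":"object","properties":{"commands":{"type":"string"},"hand":{"type":"number"},"newtons":{"type":"number"}},"required":["commands"]}

```bash
mkdir -p pics
cat > h.py <<'E'
import numpy as np, cv2
from rig import status, optics, workorder
def grab(n):
    c=optics.calibration(n); p,d=optics.grab_frame(n); return p,d,c
def ray(c,u,v):
    R=np.array(c['R']);t=np.array(c['t']);o=-R.T@t
    return o,R.T@np.array([(u-c['cx'])/c['fx'],(v-c['cy'])/c['fy'],1])
def onplane(c,u,v,z):
    o,d=ray(c,u,v); return o+d*(z-o[2])/d[2]
def cloud(c,d):
    v,u=np.mgrid[:480,:640]; R=np.array(c['R']);t=np.array(c['t'])
    P=np.stack([(u-c['cx'])/c['fx']*d,(v-c['cy'])/c['fy']*d,d],-1)
    return (P-t)@R
E
python3 - <<'E'
from h import *
s=status.sense(); print(s)
for n in('scene','side'):
    p,d,c=grab(n); cv2.imwrite(f'pics/{n}.png',p); np.savez(f'{n}.npz',p=p,d=d,**c); print(n,c)
E
```

```text
{'time': 0.0, 'joints': array([-1.18969609,  0.70707335, -0.0276062 ,  1.48499576,  0.02197424,
        0.95087528, -0.07553184]), 'dq': array([ 0.00042667, -0.00027413,  0.00091682,  0.00021055, -0.00065778,
        0.0020221 ,  0.00184076]), 'joint_efforts': array([ 1.21834357e-03, -8.83214808e+01,  1.23510886e+00, -2.36156827e+01,
        1.70369219e-02,  6.72654933e-03,  2.09913793e-05]), 'position': array([0.23589806, 0.52430285, 0.40424524]), 'ee_rot': array([-6.59239364e-01, -3.07143877e+00,  1.61880860e-03]), 'ft_force': array([-0.04777433, -0.13189462, -0.15520364]), 'ft_torque': array([-0.03968338,  0.0504411 , -0.09708183]), 'gripper_force': 0.0, 'opening': 0.08549208327018763}
scene {'fx': 444.5904350530917, 'fy': 444.5904350530917, 'cx': 325.81343380535105, 'cy': 243.69376062401707, 'R': array([[ 0.45102014,  0.89242912,  0.01229249],
       [ 0.50398995, -0.24329372, -0.82873536],
       [-0.73659688,  0.37997163, -0.55950567]]), 't': array([-0.2773837 , -0.20846187,  1.34070211])}
side {'fx': 551.3921983536501, 'fy': 551.3921983536501, 'cx': 321.3288662366734, 'cy': 242.21202848297744, 'R': array([[ 0.84507397, -0.53455173, -0.01021974],
       [-0.31878084, -0.4884317 , -0.81228889],
       [ 0.42921878,  0.68970205, -0.58316577]]), 't': array([-0.44980728,  0.26992698,  1.04302402])}
```

View pics/scene.png

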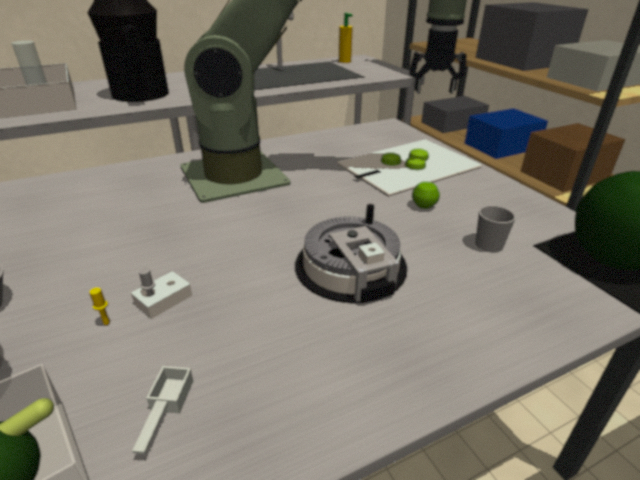

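View pics/side.png

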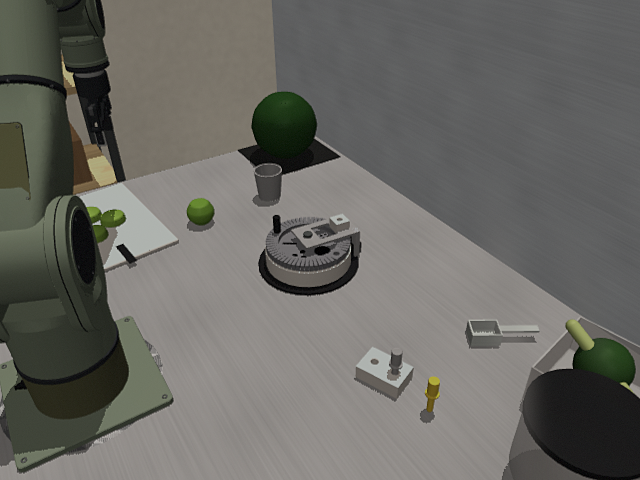

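Scene view: candidates for the pin are the grey pin in the holder (147,282) and the yellow one (99,305). In the side view they are (396,360) and (432,390). I choose the grey one. The guide block is at (372,252) scene / (340,222) side, and the handle top at (370,207) / (277,217).

Run:
```python
from h import *
crops=[]
for n,box in(('scene',[(300,200,410,310),(90,260,200,340)]),('side',[(255,205,365,300),(350,340,445,420)])):
    f=np.load(n+'.npz');c={k:f[k] for k in f};P=cloud(c,f['d'])
    for b in box: crops.append(cv2.resize(f['p'][b[1]:b[3],b[0]:b[2]],(400,300),interpolation=2))
    g=P.reshape(-1,3); ok=(f['d'].ravel()>0); hsv=cv2.cvtColor(f['p'],cv2.COLOR_BGR2HSV).reshape(-1,3)
    x0,y0,x1,y1=box[0]; m=np.zeros((480,640),bool); m[y0:y1,x0:x1]=1; m=m.ravel()&ok
    q=g[m&(abs(g[:,2]-.1)<.004)]; print(n,'guidetop',len(q),np.median(q,0),np.ptp(q,0))
    q=g[m&(g[:,2]>.106)]; print('handle top',len(q),q.mean(0),q.max(0))
    q=g[m&(abs(g[:,2]-.08)<.004)]; print('bridge',len(q),q.mean(0),cv2.minAreaRect(q[:,:2].astype(np.float32)))
    q=g[m&(abs(g[:,2]-.068)<.004)]; print('wheel',len(q),q.mean(0),(q.max(0)+q.min(0))/2,np.ptp(q,0))
    x0,y0,x1,y1=box[1]; m=np.zeros((480,640),bool); m[y0:y1,x0:x1]=1; m=m.ravel()&ok&~((hsv[:,1]>120))
    q=g[m&(g[:,2]>.079)]; print('pin top',len(q),q.mean(0),q.min(0),q.max(0))
    q=g[m&(abs(g[:,2]-.03)<.004)]; print('holder',len(q),q.mean(0),cv2.minAreaRect(q[:,:2].astype(np.float32)))
cv2.imwrite('pics/c.png',np.vstack([np.hstack(crops[:2]),np.hstack(crops[2:])]))
```

```text
scene guidetop 262 [0.63915822 0.08444745 0.10008625] [0.15065536 0.10177787 0.0075645 ]
handle top 46 [0.51192372 0.15666956 0.11146556] [0.51941103 0.16692392 0.11465502]
bridge 1253 [0.6045563  0.08259525 0.08018999] ((0.5867887139320374, 0.10094232857227325), (0.11289747059345245, 0.175368070602417), 84.88470458984375)
wheel 1813 [0.54963282 0.08153574 0.06796455] [0.56400465 0.09004097 0.06799678] [0.22256232 0.20084664 0.00799241]
pin top 87 [ 0.50085464 -0.31617099  0.08373239] [ 0.48765692 -0.40347417  0.07909938] [ 0.50858794 -0.30350681  0.0870663 ]
holder 950 [ 0.49474825 -0.2930166   0.0300184 ] ((0.5028455853462219, -0.3220875859260559), (0.06304066628217697, 0.15709412097930908), 23.250328063964844)
side guidetop 169 [0.63257434 0.08556938 0.09970591] [0.15692714 0.10111216 0.00788985]
handle top 41 [0.50558943 0.15616432 0.11127595] [0.51486736 0.16677952 0.11515103]
bridge 801 [0.58262394 0.08152131 0.07990869] ((0.5776300430297852, 0.08706627786159515), (0.10124219208955765, 0.19310292601585388), 73.61359405517578)
wheel 1474 [0.53318066 0.07705735 0.06784037] [0.55811403 0.09006414 0.06794534] [0.21427571 0.2039075  0.0078779 ]
pin top 90 [ 0.49446002 -0.31576062  0.08454924] [ 0.48565529 -0.39587147  0.07915652] [ 0.5199236  -0.30305771  0.08878022]
holder 1075 [ 0.48360648 -0.29445451  0.03015855] ((0.4994620084762573, -0.3224749267101288), (0.06399110704660416, 0.15693078935146332), 22.86239242553711)
```

View pics/c.png

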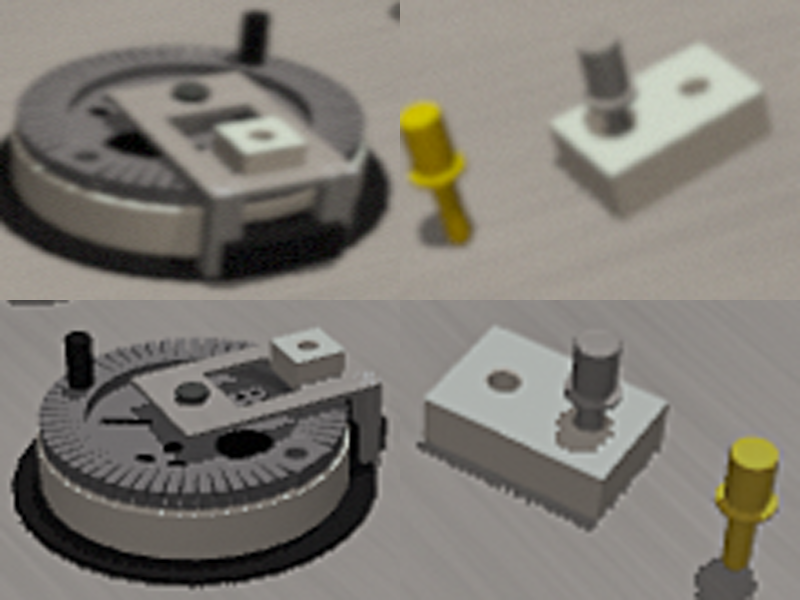

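Close crop: the grey steel pin with its collar stands in the holder and the yellow decoy stands beside it. I'll get the points by ray casting.

Run:
```python
from h import *
C={n:dict(np.load(n+'.npz')) for n in('scene','side')}
def r(name,a,b,z): 
    A=onplane(C['scene'],*a,z);B=onplane(C['side'],*b,z);print(name,A.round(4),B.round(4),((A+B)/2).round(4))
r('guide',(372.3,249.5),(340,219.6),.1)
r('handle',(370.1,205.5),(276.2,216),.113)
r('pin',(145,272),(397,351.2),.085)
r('hole2',(90+295*.275,260+87*80/300),(350+104*95/400,340+81*80/300),.03)
r('yellowtop',(90+23*.275,260+110*80/300),(350+353*95/400,340+145*80/300),.08)
s=status.sense()
from scipy.spatial.transform import Rotation as Ro
print(Ro.from_rotvec(s['ee_rot']).as_matrix().round(3))
```

```text
guide [0.6408 0.0846 0.1   ] [0.6372 0.0808 0.1   ] [0.639  0.0827 0.1   ]
handle [0.5119 0.1578 0.113 ] [0.5084 0.16   0.113 ] [0.5101 0.1589 0.113 ]
pin [ 0.5045 -0.3114  0.085 ] [ 0.496  -0.3132  0.085 ] [ 0.5003 -0.3123  0.085 ]
hole2 [ 0.4844 -0.2713  0.03  ] [ 0.4796 -0.2727  0.03  ] [ 0.482 -0.272  0.03 ]
yellowtop [ 0.5117 -0.3939  0.08  ] [ 0.5124 -0.3936  0.08  ] [ 0.5121 -0.3937  0.08  ]
[[-0.912  0.41  -0.   ]
 [ 0.41   0.912 -0.001]
 [-0.    -0.001 -1.   ]]
```

Emit:
{"op": "arm_command", "data": {
  "commands": "250 -340 0 0 0 -0.5;250 -340 0 0 0 -0.5;250 -340 0 0 0 -0.5;250 -340 0 0 0 -0.5;250 -340 0 0 0 -0.5;250 -340 0 0 0 -0.5;250 -340 0 0 0 -0.5;250 -340 0 0 0 -0.5;264 -580 -20 0 0 -0.9;264 -580 -20 0 0 -0.9;264 -580 -20 0 0 -0.9;264 -580 -20 0 0 -0.9",
  "hand": 0
}}

```text
time: 1.3
position: [0.4935, 0.002, 0.389]
ee_rot: [-1.934, -2.476, 0.001]
ft_force: [0.9, 0.4, -0.5]
opening: 0.0855
gripper_force: 0.0
```

Emit:
{"op": "arm_command", "data": {
  "commands": "0 -257 -40 0 0 0;0 -257 -40 0 0 0;0 -257 -40 0 0 0;0 -257 -40 0 0 0;0 -257 -40 0 0 0;0 -257 -40 0 0 0;0 -257 -40 0 0 0"
}}

```text
time: 2.0
position: [0.4931, -0.255, 0.3486]
ee_rot: [-1.933, -2.475, 0.001]
ft_force: [0.3, 0.5, -0.8]
opening: 0.0853
gripper_force: 0.0
```

Emit:
{"op": "arm_command", "data": {
  "commands": "7 -50 0 0 0 0;7 -57 0 0 0 0;7 -57 0 0 0 0;7 -57 0 0 0 0"
}}

```text
time: 2.4
position: [0.5011, -0.3085, 0.3493]
ee_rot: [-1.927, -2.48, -0.001]
ft_force: [1.2, 0.3, -0.3]
opening: 0.0853
gripper_force: 0.0
```

Run:
```python
from h import *
p,d,c=grab('wrist'); cv2.imwrite('pics/w1.png',p); np.savez('w1.npz',p=p,d=d,**c)
P=cloud(c,d); s=status.sense(); print(s['position'],s['joints'].round(2))
hsv=cv2.cvtColor(p,cv2.COLOR_BGR2HSV)
m=(d>0)&(abs(P[...,2]-.085)<.006)&(hsv[...,1]<100)&(np.hypot(P[...,0]-.5,P[...,1]+.313)<.03)
q=P[m]; print(len(q),q.mean(0),q.min(0),q.max(0)); v,u=np.nonzero(m); print(u.mean(),v.mean(), onplane(c,u.mean(),v.mean(),.085))
```

```text
[ 0.50114148 -0.30846471  0.34939201] [ 0.47  0.8   0.05  1.51 -0.05  0.84  0.79]
760 [ 0.49693705 -0.3107722   0.08366398] [ 0.48719315 -0.32129283  0.07907419] [ 0.50687112 -0.30165685  0.08579796]
319.58684210526314 252.21184210526314 [ 0.49685834 -0.31035989  0.085     ]
```

View pics/w1.png

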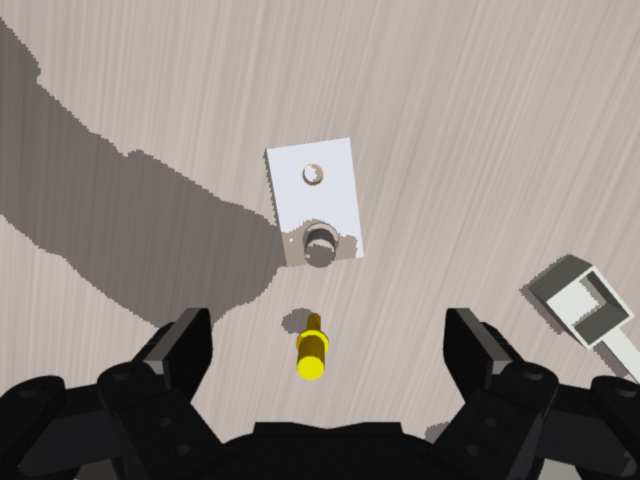

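Wrist view: the pin top is at pixel (320,255), the yellow decoy at (311,367), and the fingers straddle clear of both. Going down.

Emit:
{"op": "arm_command", "data": {
  "commands": "-4 -2 -40 0 0 0;-4 -2 -80 0 0 0;-4 -2 -119 0 0 0;-4 -2 -119 0 0 0;-4 -2 -119 0 0 0"
}}

```text
time: 2.95
position: [0.4972, -0.3115, 0.2314]
ee_rot: [-1.928, -2.48, -0.0]
ft_force: [0.5, 0.3, 0.5]
opening: 0.0853
gripper_force: 0.0
```

Emit:
{"op": "arm_command", "data": {
  "commands": "0 0 0 0 0 0;0 0 0 0 0 0;0 0 0 0 0 0;0 0 0 0 0 0;0 0 0 0 0 0;0 0 0 0 0 0;0 0 0 0 0 0;0 0 0 0 0 0",
  "hand": 1,
  "newtons": 40
}}

```text
time: 3.75
position: [0.4968, -0.3123, 0.2308]
ee_rot: [1.929, 2.478, 0.0]
ft_force: [-0.4, 0.5, 8.1]
opening: 0.019
gripper_force: 38.8
```

Emit:
{"op": "arm_command", "data": {
  "commands": "0 0 20 0 0 0;0 0 50 0 0 0;0 0 100 0 0 0;0 0 135 0 0 0;0 0 135 0 0 0;0 0 135 0 0 0"
}}

```text
time: 4.35
position: [0.4966, -0.3121, 0.3655]
ee_rot: [1.929, 2.479, 0.0]
ft_force: [-0.4, -0.4, -1.6]
opening: 0.0188
gripper_force: 39.2
```

Emit:
{"op": "arm_command", "data": {
  "commands": "140 392 0 0 0 0;140 392 0 0 0 0;140 392 0 0 0 0;140 392 0 0 0 0;140 392 0 0 0 0;140 392 0 0 0 0;140 392 0 0 0 0;140 392 0 0 0 0;140 392 0 0 0 0;140 392 0 0 0 0;140 392 0 0 0 0;140 392 0 0 0 0"
}}

```text
time: 5.55
position: [0.6365, 0.0784, 0.3648]
ee_rot: [-1.932, -2.477, 0.002]
ft_force: [0.4, 0.0, -1.1]
opening: 0.0188
gripper_force: 39.4
```

Run:
```python
from h import *
for n in('wrist','scene','side'):
    p,d,c=grab(n); np.savez(n+'2.npz',p=p,d=d,**c); cv2.imwrite(f'pics/{n}2.png',p)
    P=cloud(c,d)
    if n=='wrist': cv2.imwrite('pics/w2.png',p)
s=status.sense(); print(s['position'],s['opening'],s['gripper_force'],s['ft_force'])
a=cv2.imread('pics/scene2.png')[180:300,310:430];b=cv2.imread('pics/side2.png')[140:260,280:400];w=cv2.imread('pics/wrist2.png')
cv2.imwrite('pics/m2.png',np.hstack([cv2.resize(w,(480,360)),np.vstack([cv2.resize(a,(180,180)),cv2.resize(b,(180,180))])]))
```

```text
[0.63662183 0.07883103 0.36525376] 0.018983502007572338 39.371488094329834 [-0.20379866 -0.28209696 -0.73132234]
```

View pics/m2.png

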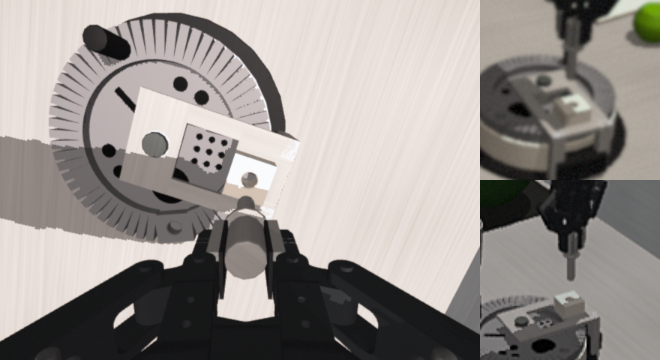

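Wrist view: the nine holes show in the window, the guide hole is at about (332,240) full-size pixels and the pin foot at about (328,271), both clear.

Run:
```python
from h import *
c=dict(np.load('wrist2.npz')); p=c['p']; g=cv2.cvtColor(p,cv2.COLOR_BGR2GRAY); P=cloud(c,c['d'])
s=status.sense(); tcp=s['position']
m=(abs(P[...,2]-.1)<.004)&(c['d']>0)
v,u=np.nonzero(m); sel=(abs(u-332)<60)&(abs(v-240)<60); q=P[v[sel],u[sel]]; print('top',len(q),cv2.minAreaRect(q[:,:2].astype(np.float32)))
# hole: darker than the white block face
r=g[215:265,305:365]; print('mouth',r[::5,::4])
for th in(150,170):
    n,l,st,ce=cv2.connectedComponentsWithStats((r<th).astype(np.uint8))
    for i in range(1,n):
        if st[i,4]>40: uv=ce[i]+[305,215]; print(th,st[i],uv,onplane(c,*uv,.1))
fm=(abs(P[...,2]-.143)<.012)&(c['d']>0); v,u=np.nonzero(fm); k=(abs(u-328)<25)&(abs(v-275)<25); q=P[v[k],u[k]]; print('foot',len(q),q.mean(0),q.min(0),q.max(0))
print('foot px on z', onplane(c,328,271,.14),tcp)
big=cv2.resize(p[190:330,260:400],(560,560),interpolation=2); cv2.imwrite('pics/w2c.png',big)
```

```text
top 2839 ((0.6378447413444519, 0.0848175436258316), (0.03664287552237511, 0.036159697920084), 85.34465026855469)
mouth [[109 151 251 251 251 251 251 251 251 251 248 179 133 133 149]
 [108 249 251 251 251 251 251 251 251 251 251 251 251 251 237]
 [116 251 251 251 251 251 251 251 251 251 251 251 251 251 251]
 [234 250 251 251 251 247 201 103 205 250 251 251 251 251 251]
 [251 251 251 251 245 182 172 108 107 138 250 250 251 251 251]
 [251 251 251 251 220 134 125 112 118 113 250 251 251 251 251]
 [202 220 246 250 249 105 126 118 117 151 250 251 251 251 243]
 [199 199 199 214 206 186 150 145 182 207 244 250 251 251 227]
 [199 199 199 199 199 199 199 198 198 198 198 199 197 214 228]
 [187 198 198 198 198 181 179 197 198 198 199 198 198 226 229]]
150 [ 17  15  21  21 298] [332.78187919 240.54362416] [0.638119   0.08519288 0.1       ]
150 [14 46 17  4 49] [327.14285714 262.83673469] [0.6382748  0.07028499 0.1       ]
170 [45  0 15  5 43] [358.79069767 216.39534884] [0.64967872 0.10376179 0.1       ]
170 [ 17  15  21  21 323] [332.55417957 240.7120743 ] [0.6380092  0.08505408 0.1       ]
170 [14 46 17  4 53] [327.39622642 262.75471698] [0.63841592 0.07037644 0.1       ]
foot 200 [0.63529506 0.08342288 0.14822311] [0.63035094 0.07791786 0.14040842] [0.64196197 0.08519603 0.15499264]
foot px on z [0.63665033 0.0788182  0.14      ] [0.63662183 0.07883103 0.36525376]
```

View pics/w2c.png

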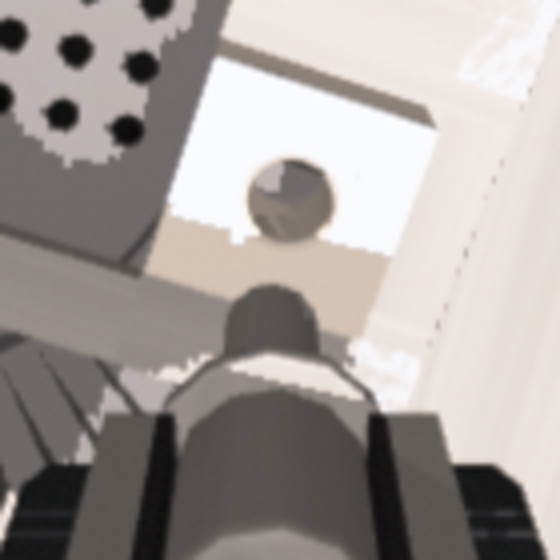

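Pin foot lies at the TCP's xy, and the guide hole is at (0.638, 0.085). I'll correct and come down to 10 mm above the mouth.

Emit:
{"op": "arm_command", "data": {
  "commands": "1.4 6.2 0 0 0 0;1.4 6.2 -28 0 0 0;1.4 6.2 -28 0 0 0;1.4 6.2 -28 0 0 0;1.4 6.2 -28 0 0 0"
}}

```text
time: 6.2
position: [0.6383, 0.086, 0.3384]
ee_rot: [1.929, 2.478, 0.001]
ft_force: [0.2, 0.4, -0.1]
opening: 0.0184
gripper_force: 39.4
```

Run:
```python
from h import *
s=status.sense();p,d,c=grab('wrist'); print(s['position'],s['ft_force'])
g=cv2.cvtColor(p,cv2.COLOR_BGR2GRAY);P=cloud(c,d)
m=(abs(P[...,2]-.1)<.003)&(d>0)&(np.hypot(P[...,0]-.638,P[...,1]-.085)<.03)
print(m.sum(),cv2.minAreaRect(P[m][:,:2].astype(np.float32)))
side=[]
for n in('scene','side'):
    q,dd,cc=grab(n); o=np.array(cc['R'])@[.638,.085,.11]+cc['t']; u=int(cc['cx']+cc['fx']*o[0]/o[2]);v=int(cc['cy']+cc['fy']*o[1]/o[2]); side.append(cv2.resize(q[v-25:v+25,u-25:u+25],(280,280),interpolation=2))
cv2.imwrite('pics/w3.png',np.hstack([cv2.resize(p[170:310,250:390],(500,560),interpolation=2)]+[np.vstack(side)]))
```

```text
[0.63829726 0.08596438 0.33839524] [ 0.15056592  0.40125714 -0.08838796]
2669 ((0.6378212571144104, 0.08505123108625412), (0.036563239991664886, 0.036208998411893845), 85.88143920898438)
```

View pics/w3.png

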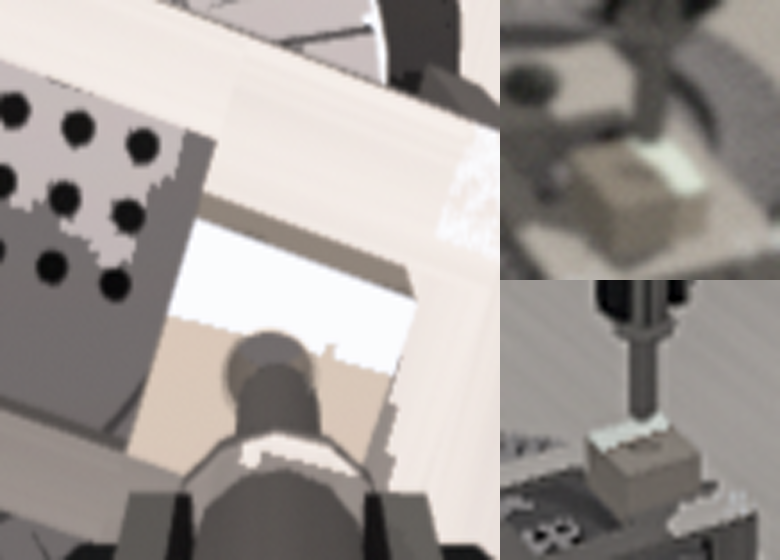

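The pin is just above the mouth, about 1 mm off centre to the right of the hole in the image. I'll correct and lower gently.

Emit:
{"op": "arm_command", "data": {
  "commands": "-1 -0.9 0 0 0 0;-1 -0.9 -6 0 0 0;-1 -0.9 -12 0 0 0;-1 -0.9 -15 0 0 0;-1 -0.9 -18 0 0 0;-1 -0.9 -18 0 0 0"
}}

```text
time: 6.95
position: [0.6371, 0.0851, 0.3188]
ee_rot: [-1.929, -2.479, 0.001]
ft_force: [0.9, -0.3, -1.3]
opening: 0.0188
gripper_force: 39.4
```

Emit:
{"op": "arm_command", "data": {
  "commands": "0 0 -3 0 0 0;0 0 -6 0 0 0;0 0 -9 0 0 0;0 0 -12 0 0 0;0 0 -15 0 0 0;0 0 -15 0 0 0"
}}

```text
time: 7.55
position: [0.6371, 0.0851, 0.3039]
ee_rot: [-1.929, -2.479, 0.001]
ft_force: [0.3, -1.1, -1.7]
opening: 0.0185
gripper_force: 39.3
```

Emit:
{"op": "arm_command", "data": {
  "commands": "0 0 -3 0 0 0;0 0 -5 0 0 0;0 0 -7 0 0 0;0 0 -7 0 0 0"
}}

```text
time: 7.95
position: [0.6371, 0.0851, 0.297]
ee_rot: [-1.93, -2.479, 0.0]
ft_force: [-0.2, -0.3, -0.4]
opening: 0.0185
gripper_force: 39.3
```

Emit:
{"op": "arm_command", "data": {
  "commands": "0 0 0 0 0 0;0 0 0 0 0 0;0 0 0 0 0 0;0 0 0 0 0 0;0 0 0 0 0 0;0 0 0 0 0 0",
  "hand": 0
}}

```text
time: 8.55
position: [0.6371, 0.0851, 0.2973]
ee_rot: [-1.93, -2.479, 0.0]
ft_force: [0.9, -0.8, 1.2]
opening: 0.0857
gripper_force: 0.0
```

Emit:
{"op": "arm_command", "data": {
  "commands": "0 0 30 0 0 0;0 0 60 0 0 0;0 0 90 0 0 0;0 0 90 0 0 0;0 0 90 0 0 0"
}}

```text
time: 9.05
position: [0.637, 0.0851, 0.3875]
ee_rot: [1.929, 2.479, 0.001]
ft_force: [0.2, 0.9, -0.9]
opening: 0.0853
gripper_force: 0.0
```

Run:
```python
from h import *
s=status.sense();p,d,c=grab('wrist'); print(s['position'],s['ft_force'],s['joints'].round(2))
P=cloud(c,d); r=np.hypot(P[...,0]-.637,P[...,1]-.085)
m=(abs(P[...,2]-.148)<.006)&(d>0)&(r<.03); q=P[m]; print('pin top',len(q),q.mean(0),np.median(q[:,2]))
m=(P[...,2]>.107)&(d>0)&(np.hypot(P[...,0]-.51,P[...,1]-.159)<.04); q=P[m]; print('handle',len(q),q.mean(0) if len(q) else 0,q.min(0),q.max(0))
m=(abs(P[...,2]-.08)<.004)&(d>0)&(np.hypot(P[...,0]-.6,P[...,1]-.09)<.08); print('bridge',cv2.minAreaRect(P[m][:,:2].astype(np.float32)))
for n in('scene','side'):
    p2,d2,c2=grab(n); Q=cloud(c2,d2); r=np.hypot(Q[...,0]-.637,Q[...,1]-.085)
    m=(Q[...,2]>.13)&(Q[...,2]<.16)&(r<.03); q=Q[m]; print(n,'pin',len(q),q.mean(0),q[:,2].max())
cv2.imwrite('pics/w4.png',p)
```

```text
[0.63702257 0.0850965  0.38746671] [ 0.22070227  0.88872885 -0.87496957] [-0.24  0.84  0.14  1.23 -0.12  1.07  0.16]
pin top 930 [0.63713029 0.08634252 0.14666543] 0.14679910386338552
handle 844 [0.50944087 0.1604104  0.11138082] [0.49971807 0.15146598 0.10703472] [0.51769848 0.16933241 0.11373333]
bridge ((0.5998513102531433, 0.08772408217191696), (0.08460281789302826, 0.1424027979373932), 85.39266967773438)
scene pin 128 [0.6420644  0.08089241 0.14234509] 0.15004658124568993
side pin 79 [0.6340808  0.07930617 0.14212231] 0.15261153805748134
```

View pics/w4.png

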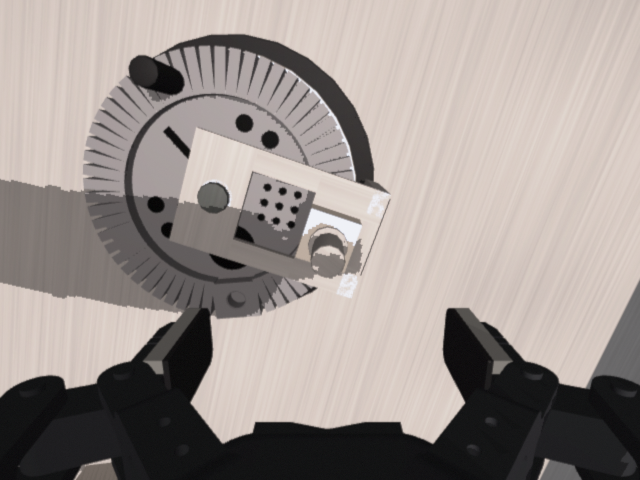

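Wrist view: the pin stands upright in the guide at (328,255) with its top at 147 mm, as it should. The handle is at (150,72) and the locking hole shows at (236,298). Next I move over the handle, with the closing line tangential.

Emit:
{"op": "arm_command", "data": {
  "commands": "-40 25 0 0 0 0.14;-85 50 0 0 0 0.28;-128 76 0 0 0 0.32;-128 76 0 0 0 0.32;-128 76 0 0 0 0.32"
}}

```text
time: 9.7
position: [0.5087, 0.1616, 0.3872]
ee_rot: [-1.508, -2.755, 0.0]
ft_force: [0.3, -0.7, 0.2]
opening: 0.0857
gripper_force: 0.0
```

Run:
```python
from h import *
c=dict(optics.calibration('wrist')); s=status.sense();print(s['position'],s['ft_force'])
from scipy.spatial.transform import Rotation as Ro
print('tool y',Ro.from_rotvec(s['ee_rot']).as_matrix()[:,1])
ax=np.array([.553,.0916])
def pol(a): v=np.array(a[:2])-ax; return np.hypot(*v),np.degrees(np.arctan2(v[1],v[0]))+4.6
p,d,c=grab('wrist'); P=cloud(c,d)
m=(P[...,2]>.107)&(d>0)&(np.hypot(P[...,0]-.51,P[...,1]-.159)<.04); q=P[m]; print('handle',len(q),q.mean(0),pol(q.mean(0)))
p=cv2.imread('pics/w4.png')
```

```text
[0.50873305 0.16159012 0.38721793] [ 0.27432204 -0.68909805  0.22732511]
tool y [ 8.42427392e-01  5.38809740e-01 -3.90990658e-04]
handle 24210 [0.50088688 0.17315405 0.29279317] (np.float64(0.09678244004400037), np.float64(127.1786152036412))
```

Emit:
{"op": "arm_command", "data": {
  "commands": "0 -1 -45 0 0 0;0 -1 -90 0 0 0;0 -1 -132 0 0 0;0 -1 -132 0 0 0;0 -1 -132 0 0 0"
}}

```text
time: 10.25
position: [0.5098, 0.1595, 0.2558]
ee_rot: [-1.512, -2.754, 0.001]
ft_force: [-0.7, -0.0, -0.7]
opening: 0.0854
gripper_force: 0.0
```

Emit:
{"op": "arm_command", "data": {
  "commands": "0 0 0 0 0 0;0 0 0 0 0 0;0 0 0 0 0 0;0 0 0 0 0 0;0 0 0 0 0 0;0 0 0 0 0 0;0 0 0 0 0 0;0 0 0 0 0 0",
  "hand": 1,
  "newtons": 20
}}

```text
time: 11.05
position: [0.5092, 0.1601, 0.2557]
ee_rot: [1.51, 2.755, 0.001]
ft_force: [-2.0, 0.1, 7.8]
opening: 0.0171
gripper_force: 21.8
```

Run:
```python
import numpy as np
def tab(a0,ds):
    for d in ds:
        a=np.radians([a0,a0+d]); print(d,(82*np.diff(np.cos(a))).round(1),(82*np.diff(np.sin(a))).round(1),np.radians(d).round(3))
tab(122.6,[5,10,15,20,25,30,35,40,45,50,54,56]); print()
for a in(178.6,181,185,189,193,197): print(a);tab(a,[.5,1,1.5,2,3])
```

```text
5 [-5.9] [-4.1] 0.087
10 [-11.3] [-8.7] 0.175
15 [-16.4] [-13.8] 0.262
20 [-21.] [-19.3] 0.349
25 [-25.1] [-25.1] 0.436
30 [-28.6] [-31.3] 0.524
35 [-31.6] [-37.8] 0.611
40 [-34.1] [-44.6] 0.698
45 [-35.9] [-51.5] 0.785
50 [-37.1] [-58.5] 0.873
54 [-37.7] [-64.2] 0.942
56 [-37.8] [-67.1] 0.977

178.6
0.5 [-0.] [-0.7] 0.009
1 [-0.] [-1.4] 0.017
1.5 [-0.] [-2.1] 0.026
2 [-0.] [-2.9] 0.035
3 [0.] [-4.3] 0.052
181
0.5 [0.] [-0.7] 0.009
1 [0.] [-1.4] 0.017
1.5 [0.1] [-2.1] 0.026
2 [0.1] [-2.9] 0.035
3 [0.2] [-4.3] 0.052
185
0.5 [0.1] [-0.7] 0.009
1 [0.1] [-1.4] 0.017
1.5 [0.2] [-2.1] 0.026
2 [0.3] [-2.8] 0.035
3 [0.5] [-4.3] 0.052
189
0.5 [0.1] [-0.7] 0.009
1 [0.2] [-1.4] 0.017
1.5 [0.4] [-2.1] 0.026
2 [0.5] [-2.8] 0.035
3 [0.8] [-4.2] 0.052
193
0.5 [0.2] [-0.7] 0.009
1 [0.3] [-1.4] 0.017
1.5 [0.5] [-2.1] 0.026
2 [0.7] [-2.8] 0.035
3 [1.1] [-4.2] 0.052
197
0.5 [0.2] [-0.7] 0.009
1 [0.4] [-1.4] 0.017
1.5 [0.7] [-2.] 0.026
2 [0.9] [-2.7] 0.035
3 [1.4] [-4.1] 0.052
```

First half only, to check the forces.

Emit:
{"op": "arm_command", "data": {
  "commands": "-3 -2 0 0 0 0.04;-5.9 -4.1 0 0 0 0.087;-11.3 -8.7 0 0 0 0.175;-16.4 -13.8 0 0 0 0.262;-21 -19.3 0 0 0 0.349;-25.1 -25.1 0 0 0 0.436;-25.1 -25.1 0 0 0 0.436"
}}

```text
time: 11.75
position: [0.484, 0.1347, 0.2557]
ee_rot: [0.875, 3.016, 0.001]
ft_force: [0.2, 0.8, 6.7]
opening: 0.0173
gripper_force: 21.7
```

Emit:
{"op": "arm_command", "data": {
  "commands": "-3.5 -6.2 0 0 0 0.087;-6.5 -12.7 0 0 0 0.175;-9 -19.5 0 0 0 0.262;-10.8 -26.4 0 0 0 0.349;-12 -33.4 0 0 0 0.436;-12.6 -39.1 0 0 0 0.506;-12.6 -39.1 0 0 0 0.506;-12.6 -39.1 0 0 0 0.506"
}}

```text
time: 12.55
position: [0.4719, 0.0963, 0.2557]
ee_rot: [0.097, 3.138, 0.002]
ft_force: [2.0, 4.2, 7.8]
opening: 0.0171
gripper_force: 21.8
```

```bash
cat > pin.py <<'E'
from h import *
s=status.sense(); v=s['position'][:2]-np.array([.553,.0916]); A=np.degrees(np.arctan2(v[1],v[0]))%360
print('theta',np.radians(A-118.4).round(3),'r',np.hypot(*v).round(4),'F',s['ft_force'].round(1))
for n in('scene','side'):
    p,d,c=grab(n); Q=cloud(c,d); m=(Q[...,2]>.125)&(Q[...,2]<.165)&(np.hypot(Q[...,0]-.637,Q[...,1]-.084)<.022)
    q=Q[m]; z=np.sort(q[:,2]); print(n,len(q),'top z',z[-len(z)//4:].mean().round(4) if len(z) else None, 'p90',np.quantile(z,.9).round(4) if len(z) else None)
    m=(np.hypot(Q[...,0]-.553,Q[...,1]-.0916)<.1)&(d>0)
E
python3 pin.py
```

```text
theta 1.018 r 0.0813 F [2.  4.2 7.8]
scene 155 top z 0.1485 p90 0.1484
side 90 top z 0.1484 p90 0.1485
```

Emit:
{"op": "arm_command", "data": {
  "commands": "0 -2 0 0 0 0.025;0 -4 0 0 0 0.05;-0.1 -5.5 0 0 0 0.067;-0.1 -7.1 0 0 0 0.087"
}}

```text
time: 13.05
position: [0.4717, 0.0896, 0.2557]
ee_rot: [-0.042, 3.139, 0.003]
ft_force: [2.4, 7.4, 6.5]
opening: 0.0172
gripper_force: 21.8
```

Emit:
{"op": "arm_command", "data": {
  "commands": "0 -0.5 0 0 0 0.006;0 -1 0 0 0 0.012;0 -1.5 0 0 0 0.018;0 -2 0 0 0 0.024;0 -2 0 0 0 0.024"
}}

```text
time: 13.55
position: [0.4718, 0.0876, 0.2557]
ee_rot: [-0.079, 3.138, 0.002]
ft_force: [2.7, 6.4, 6.5]
opening: 0.0174
gripper_force: 21.7
```

```bash
python3 pin.py
```

```text
theta 1.124 r 0.0813 F [2.7 6.4 6.5]
scene 153 top z 0.1487 p90 0.1487
side 97 top z 0.1484 p90 0.1484
```

Emit:
{"op": "arm_command", "data": {
  "commands": "0 -0.4 0 0 0 0.005;0.1 -0.8 0 0 0 0.01;0.1 -1.2 0 0 0 0.015;0.1 -1.6 0 0 0 0.02;0.1 -2 0 0 0 0.024;0.1 -2 0 0 0 0.024"
}}

```text
time: 14.25
position: [0.4719, 0.0857, 0.2557]
ee_rot: [-0.116, 3.137, 0.003]
ft_force: [2.6, 7.4, 5.5]
opening: 0.0172
gripper_force: 21.7
```

Emit:
{"op": "arm_command", "data": {
  "commands": "0 -0.4 0 0 0 0.005;0.1 -0.8 0 0 0 0.01;0.1 -1.2 0 0 0 0.015;0.2 -1.6 0 0 0 0.02;0.2 -1.6 0 0 0 0.02"
}}

```text
time: 14.75
position: [0.4721, 0.0841, 0.2557]
ee_rot: [-0.148, 3.136, 0.003]
ft_force: [2.2, 6.2, 6.5]
opening: 0.0174
gripper_force: 21.7
```

```bash
python3 pin.py
```

```text
theta 1.168 r 0.0813 F [2.2 6.2 6.5]
scene 149 top z 0.1483 p90 0.1483
side 97 top z 0.148 p90 0.1478
```

Emit:
{"op": "arm_command", "data": {
  "commands": "0.1 -0.4 0 0 0 0.005;0.1 -0.8 0 0 0 0.01;0.2 -1.2 0 0 0 0.015;0.2 -1.6 0 0 0 0.02;0.2 -1.6 0 0 0 0.02"
}}

```text
time: 15.35
position: [0.4723, 0.0825, 0.2557]
ee_rot: [-0.179, 3.134, 0.002]
ft_force: [0.8, 6.4, 5.4]
opening: 0.0171
gripper_force: 21.7
```

```bash
python3 pin.py
```

```text
theta 1.188 r 0.0813 F [0.8 6.4 5.4]
scene 148 top z 0.1482 p90 0.1483
side 98 top z 0.1484 p90 0.1487
```

Emit:
{"op": "arm_command", "data": {
  "commands": "0.1 -0.4 0 0 0 0.005;0.1 -0.8 0 0 0 0.01;0.2 -1.2 0 0 0 0.015;0.2 -1.6 0 0 0 0.02;0.2 -1.6 0 0 0 0.02"
}}

```text
time: 15.95
position: [0.4725, 0.0809, 0.2557]
ee_rot: [-0.21, 3.132, 0.002]
ft_force: [2.9, 5.9, 6.3]
opening: 0.0174
gripper_force: 21.7
```

```bash
python3 pin.py
```

```text
theta 1.207 r 0.0812 F [2.9 5.9 6.3]
scene 146 top z 0.1481 p90 0.1482
side 97 top z 0.1481 p90 0.1483
```

Emit:
{"op": "arm_command", "data": {
  "commands": "0.1 -0.4 0 0 0 0.005;0.1 -0.8 0 0 0 0.01;0.2 -1.2 0 0 0 0.015;0.3 -1.6 0 0 0 0.02;0.3 -1.6 0 0 0 0.02"
}}

```text
time: 16.55
position: [0.4727, 0.0793, 0.2557]
ee_rot: [-0.242, 3.13, 0.002]
ft_force: [1.7, 7.1, 6.2]
opening: 0.0169
gripper_force: 21.8
```

```bash
python3 pin.py
```

```text
theta 1.228 r 0.0812 F [1.7 7.1 6.2]
scene 131 top z 0.1442 p90 0.1442
side 86 top z 0.1439 p90 0.1439
```

The pin has started in (4 mm lower, resting on its taper). Now in smaller steps.

Emit:
{"op": "arm_command", "data": {
  "commands": "0 -0.2 0 0 0 0.002;0.1 -0.4 0 0 0 0.005;0.1 -0.6 0 0 0 0.007;0.1 -0.6 0 0 0 0.007"
}}

```text
time: 17.05
position: [0.4728, 0.0787, 0.2557]
ee_rot: [-0.252, 3.129, 0.002]
ft_force: [1.8, 8.2, 6.2]
opening: 0.0173
gripper_force: 21.8
```

```bash
python3 pin.py
```

```text
theta 1.234 r 0.0812 F [1.8 8.2 6.2]
scene 137 top z 0.144 p90 0.144
side 81 top z 0.1437 p90 0.1436
```

Emit:
{"op": "arm_command", "data": {
  "commands": "0 -0.2 0 0 0 0.002;0.1 -0.4 0 0 0 0.005;0.1 -0.6 0 0 0 0.007;0.1 -0.6 0 0 0 0.007"
}}

```text
time: 17.55
position: [0.4729, 0.0781, 0.2557]
ee_rot: [-0.263, 3.128, 0.002]
ft_force: [1.1, 8.2, 6.5]
opening: 0.0172
gripper_force: 21.8
```

```bash
python3 pin.py
```

```text
theta 1.242 r 0.0812 F [1.1 8.2 6.5]
scene 99 top z 0.1371 p90 0.1371
side 56 top z 0.1374 p90 0.1375
```

The pin has dropped (top at 137 mm, force still about 8 N). Stop, let go and rise.

Emit:
{"op": "arm_command", "data": {
  "commands": "0 0 0 0 0 0;0 0 0 0 0 0;0 0 0 0 0 0;0 0 0 0 0 0;0 0 0 0 0 0;0 0 0 0 0 0",
  "hand": 0
}}

```text
time: 18.25
position: [0.4725, 0.0771, 0.2553]
ee_rot: [0.264, -3.13, 0.0]
ft_force: [-0.4, 0.1, -0.6]
opening: 0.0855
gripper_force: 0.0
```

Emit:
{"op": "arm_command", "data": {
  "commands": "0 0 30 0 0 0;0 0 60 0 0 0;0 0 100 0 0 0;0 0 130 0 0 0;0 0 130 0 0 0;0 0 130 0 0 0;0 0 130 0 0 0"
}}

```text
time: 18.95
position: [0.4724, 0.0771, 0.3845]
ee_rot: [0.264, -3.129, 0.0]
ft_force: [-0.1, -0.8, -1.0]
opening: 0.0853
gripper_force: 0.0
```

```bash
python3 pin.py
python3 - <<'E'
from h import *
p,d,c=grab('scene');q,d2,c2=grab('side'); P=cloud(c2,d2)
m=(P[...,2]>.107)&(P[...,2]<.12)&(np.hypot(P[...,0]-.472,P[...,1]-.078)<.03); print('handle',P[m].mean(0))
cv2.imwrite('pics/end.png',np.hstack([cv2.resize(p[180:310,290:420],(400,400)),cv2.resize(q[170:300,245:375],(400,400))]))
E
```

```text
theta 1.253 r 0.0819 F [-0.1 -0.8 -1. ]
scene 94 top z 0.1371 p90 0.1371
side 58 top z 0.1369 p90 0.1368
handle [0.46921124 0.07621079 0.11201269]
```

View pics/end.png

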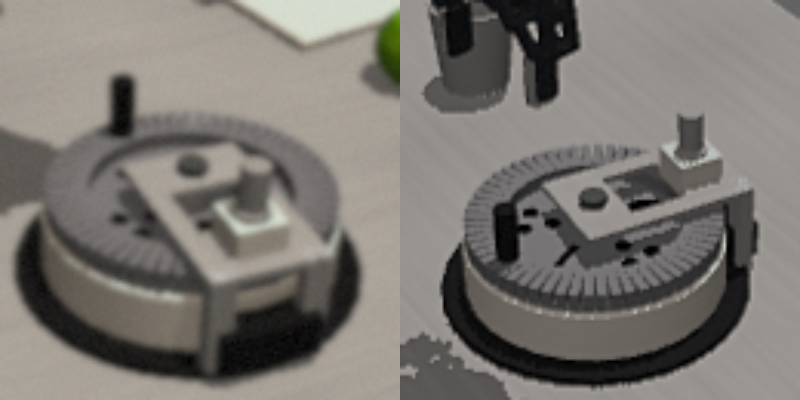

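The views show the pin's collar on the guide block, the big port in the window, and the wheel still held with the hand away. Handing in.

```bash
python3 -c "
from rig import workorder;print(workorder.job_done())"
```

```text
the job is handed in; nothing more can be done
None
```

The locking pin has dropped into the wheel (foot measured about 43 mm below the guide's mouth, 44 mm being fully home). The wheel stayed at about 1.24 rad with the big port in the window after I let go, and the job was handed in at about 19 s with no verdict shown.

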